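# Lock a smoke detector head into the programmer and write its address

### The arm

A 6-joint arm with a two-finger parallel gripper is mounted at the origin on the work surface. World frame = base frame: x ahead of the robot, y to its left, z up, the work surface at z = 0. Lengths are in m, angles in rad, forces in N, time in s.
With the tool pointing down it reaches from about 0.25 to 0.725 m from the base axis. Payload 4 kg.
Tool frame: the origin (TCP) lies between the finger pads; the fingertips stand 11 mm ahead of it and the grasp point (between the pads) lies 8 mm behind it (bot.tip_extent is the distance from the TCP to the fingertips, in m); z points along the fingers, y is the line along which they close (so a half turn about z gives the same grasp; the last joint's range is limited). The gripper opens to 85 mm and grips with 20 to 120 N. Pads are 22 mm wide; open, the fingers measure 114 mm over their backs; the gripper's body (76 mm by 85 mm) begins 54 mm behind the grasp point. The pads swing forward as they close: fully open they stand 13 mm farther back than shut.
Start: joints at [-1.163, 0.241, 0.005, 1.335, 0, 1.571], TCP at [0.198, -0.459, 0.213] pointing down, gripper open.
Joint ranges: [-2.72, 2.72], [-1.05, 1.87], [-1.09, 1.28], [-1.99, 2.15], [-1.42, 1.44], [-3.14, 3.14]. Speed limits (rad/s): [2.79, 2.79, 3.14, 3.14, 3.14, 3.14].

### API

Orientations are given as a unit quaternion [x, y, z, w].
In Python, from workcell import bot gives the robot as it stands. The module is installed in compiled form; this text tells all that it offers.
- The arm moves only by the tool drive_tool, never from a script. Its argument "rows" is a list of rows, each an object of numbers: "dx", "dy", "dz": the shift along the tool's x, y, z in units of 50 mm (1.0 is 50 mm); "wx", "wy", "wz": the turn, a rotation vector about the tool's x, y, z in units of 5 degrees (1.0 is 5 degrees); "hand": the finger opening in mm, from 0 to 85.4. A call has 1 to 20 rows; each row is the pose to reach, as a shift and turn from the pose commanded when the call began, along the tool's axes at that moment; what a row does not reach only later rows make up. A row lasts 1/10 s, in which the tool goes at most 50 mm and 8.59 degrees, less where a joint would pass 70% of its speed; a pose out of reach is approached as far as the arm can. A call with a gripper value outside its range is refused whole. The fingers move at their own pace and stop on an object; the grip force is fixed at half the most. Time passes only in rows, so rows that repeat a pose let the fingers close. It gives the time, the measured TCP pose, the force, the opening and the grip force at its end, in the units of the state.
- bot.get_obs(): the state, without advancing time (a new reading comes with each control period).
- bot.camera(name): name is "scene" or "top" or "wrist"; returns the picture (400x640x3 uint8, red, green, blue); there is no depth.
- bot.get_calibration(name): a dict with "vfov" (degrees; the focal length in pixels is half the picture's height over the tangent of half this angle, whatever the lens; pixels are square), "cx", "cy" (the principal point, pixels), "k1" (the pictures are not rectified: a ray, as slopes to the right and down, at radius r is drawn at 1 + k1 r^2 times it, then the intrinsics apply), "origin" and "rotation" of the camera in the world; the wrist camera has in their place "mount" (4x4, takes a point from camera to tool coordinates, whose origin is the TCP and whose axes are the flange's). Camera axes: x right, y up, looking along -z (the intrinsics and any distortion apply to the point x, -y, -z); pixel columns grow to the right and rows downward; lengths in m; the calibration is good to about 2 mm. A picture is of the moment at which its call begins: read the wrist's pose just before it. get_calibration takes no time and is no camera call.
- bot.job_done(): hands the job in; it is judged then, once.
Trained networks look in the newest picture that a camera, given by its name, has taken for a name from the list of things; names that differ only in an ending like _2 or _b are one class to them, and where a whole thing is asked for, a point or a joint stands for the part that bears it (a point fixed in the world has none). Each returns a list of dicts, best first, with "score" (0 to 1); they miss things now and then, are a little off and sometimes report something else, mostly with a low value. They report only what shows in the picture. A call takes as long as a camera call. They do not tell look-alikes from the thing itself.
- bot.look_for(camera, thing): "extent" ([centre column, centre row, width, height] in pixels, round what is visible of it).
- bot.outline_of(camera, thing): "region" (400x640 bool, what is visible of it) and "extent" ([centre column, centre row, width, height] in pixels, round what is visible of it).
The state is a dict: "clock": time; "joint_pos": joint angles; "joint_vel": joint speeds; "tau": joint torques, N m; "eef_pos": TCP position; "tool_rot": TCP orientation; "ft_force": force on the tool from outside, world axes, zero at the start; "ft_torque": the same for the moment, N m; "grip_width": finger opening in m; "grasp_force": force on a finger pad.
Only numpy, scipy, OpenCV 4.12 (cv2) and the standard library are available. Lean on these libraries where they do the work, as an engineer would, in place of code of your own. Each camera call takes 0.05 s, during which the arm holds its last target. There are 200 camera calls.

### The job

Put the bare smoke detector head (the one without an orange dust cover) onto the socket of the programmer with its red light at the white dot, push it down against the springs and turn it clockwise until its red light stands at the red bar, so that it springs up into its catch and stays locked when you let go. Then press the green key all the way down and let it come up again. Leave the other things on the counter where they are.

Things in the scene. Friction and masses are not known exactly. Their poses are not given: they have to be found in the camera images.
- head: the bare smoke detector head: white, 110 mm across, 52 mm high, about 130 g, standing mounting side down. Origin: centre of its underside; z up; x axis towards its red light and wide lug. From below: round foot of 76 mm diameter from 0 to 14.5 mm; then the cover of 110 mm, its top sloping from 20 mm at the edge to 28 mm at the chamber; its skirt hangs to 3 mm above the underside
- head_grip (a point): point on the head's axis 40 mm above its underside, in the middle of the upright round slotted chamber on top of it (50 mm diameter, from 28 to 52 mm above the underside): the place to grip, from any side
- head_lug (a point): tip of the wide lug, hidden under the cover, 44.5 mm from the head's axis on its x axis, at the underside. The foot has three lugs at its bottom edge, 4 mm thick, reaching to 44.5 mm from the axis: this one 32 degrees wide below the red light, two of 20 degrees at 120 degrees either side; so the head enters the socket in one direction only
- head_light (a point): the red light bar (22 x 7 mm, lying radially) on the sloping cover of the head; this point is 50 mm from the head's axis on its x axis, 24.5 mm above its underside
- socket: round white bayonet socket on the dark grey programmer (170 x 250 x 45 mm, fixed). Origin: socket axis at the programmer's top, 45 mm above the counter; z up; x axis to the start mark. Ring 102 mm across, 14 mm high; 81 mm opening between three inward ledges (undersides at 8 mm), 94 mm bore behind them. Gaps between the ledges take the lugs with 4 degrees to spare each way, the wide one at +x
- contact_plate (a joint): dark sprung plate inside the socket: 0 up, its top 9.5 mm above the socket's origin, where the head first rests in the right direction; grows as the head is pressed down, 0.009 m fully down. 4 N to start, 9.5 N fully down. The lugs pass under the ledges when the head's origin is 0.5 to 4 mm above the socket's (plate at 0.0055 or more)
- start_mark (a point): point on the ring's top edge, 50 mm from the socket axis on its +x, beside the white dot (9 mm) printed on the programmer: the head's light is here on entering
- lock_mark (a point): point on the ring's top edge, 50 mm from the axis, 75 degrees clockwise (from above) from the start mark, beside the red bar (22 x 6 mm, radial) on the programmer: the light is here when locked. The pressed head turns clockwise to a stop at 78 degrees; let go at 72 to 78 it springs up into its catch, its origin 7 mm above the socket's; short of that it stays lower, not caught
- write_key (a joint): the round green key of the programmer (28 mm diameter, in a black collar of 44 mm): travel in m, 0 up, 0.006 fully down (5 N), sprung
- write_key_top (a point): centre of the green key's top face, 16 mm above the programmer's top when up; it is about 141 mm from the socket axis
- capped_a: another detector head of the same shape wearing an orange dust cover, 54 mm high in all: leave it. Origin: centre of its underside
- capped_b: a second head with an orange dust cover: leave it. Origin: centre of its underside
- call_point: red break-glass call point, 88 x 88 x 53 mm: leave it. Origin: centre of its underside
- spare_base: loose white detector base, a flat ring 102 mm across and 14 mm high at the back of the counter: leave it. Origin: centre of its underside
- scanner: hand barcode scanner, black and grey, 170 x 62 x 48 mm: leave it. Origin: on its underside, near its middle
Mind the look-alikes: they are no part of the job. Leave any turquoise or yellow look-alike of the head alone.

How it is judged:
On the way, in this order (a step that is already met when the one before it is completed fails the run):
1. the bare head is locked: on the socket's axis, turned with its light at the lock mark, sprung up into its catch (horizontal distance between head and socket below 0.004 m and horizontal distance between head_light and lock_mark below 0.008 m and z of head in the frame of socket between 0.005 and 0.0085 m), for 0.2 s.
2. the green key is pressed down with the head locked (value of joint write_key above 0.0045 m and horizontal distance between head_light and lock_mark below 0.008 m and z of head in the frame of socket below 0.0085 m), for 0.05 s.
At the end, for the whole second after the job is handed in: the bare head stands in the socket within 4 mm of its axis and upright, its red light within 8 mm of the lock mark, caught at 5 to 8.5 mm above the socket's origin, at rest; the green key has been pressed after the locking and is up again (all of step 1 and angle between head's own z axis and vertical below 0.06 rad and linear speed of head below 0.02 m/s and value of joint write_key below 0.0015 m); the robot touches nothing.
It fails at once if another thing on the counter is moved more than 20 mm (distance of any of capped_a, capped_b, call_point, spare_base, scanner from where it was at the start of the episode above 0.02 m).
It also fails if it takes over 61 s, if anything falls off the work surface, if the arm or the gripper's body presses on something with over 40 N, if the wrist force passes 120 N, or if a joint passes its speed limit or range.

## Working session

There is one attempt and no reset: what is moved stays moved. The work goes in short steps, Python scripts to look and compute and a tool call to move; the robot and the scene stay as the last step left them, time stands still between calls to the robot, and variables do not carry over. Pictures are saved under pics/ and viewed, at most 12 in all, crops included, and the job is handed in when it is done.

Besides the shell and the picture viewer there is one more tool, called after "Emit:" by a JSON object that holds its "fn" and its "kwargs", one argument or row to a line. drive_tool: Moves the arm, as the interface text tells. Its arguments: {"type":"object","properties":{"rows":{"type":"array","items":{"type":"object","properties":{"dx":{"type":"number"},"dy":{"type":"number"},"dz":{"type":"number"},"wx":{"type":"number"},"wy":{"type":"number"},"wz":{"type":"number"},"hand":{"type":"number"}}}}},"required":["rows"]}

```bash
mkdir -p pics; cat > h.py <<'E'
import numpy as np, cv2
from scipy.spatial.transform import Rotation as R
from workcell import bot
def cam(name):
    c=bot.get_calibration(name)
    if 'mount' in c:
        o=bot.get_obs(); M=np.array(c['mount']); Rt=R.from_quat(o['tool_rot']).as_matrix()
        c['rotation']=Rt@M[:3,:3]; c['origin']=np.array(o['eef_pos'])+Rt@M[:3,3]
    c['rotation']=np.array(c['rotation']); c['origin']=np.array(c['origin']); return c
def ray(c,u,v):
    f=200/np.tan(np.radians(c['vfov'])/2); x=(u-c['cx'])/f; y=(v-c['cy'])/f
    a,b=x,y
    for _ in range(20):
        s=1+c['k1']*(a*a+b*b); a,b=x/s,y/s
    return c['rotation']@np.array([a,-b,-1])
def at_z(c,u,v,z):
    d=ray(c,u,v); return c['origin']+d*(z-c['origin'][2])/d[2]
def proj(c,p):
    f=200/np.tan(np.radians(c['vfov'])/2); q=c['rotation'].T@(np.array(p)-c['origin']); a=q[0]/-q[2]; b=-q[1]/-q[2]
    s=1+c['k1']*(a*a+b*b); return np.array([c['cx']+f*a*s,c['cy']+f*b*s])
def save(img,n): cv2.imwrite('pics/'+n+'.png',img[:,:,::-1])
E
python3 - <<'E'
from h import *
a=bot.camera('top');save(a,'top')
for t in ['head','socket','write_key','capped_a','call_point','spare_base','scanner','head_light']:
    print(t,[(round(d['score'],2),np.round(d['extent']).tolist()) for d in bot.look_for('top',t)])
b=bot.camera('scene');save(b,'scene')
for n in ['top','scene','wrist']:print(n,bot.get_calibration(n))
E
```

```text
head [(0.9, [240.0, 273.0, 42.0, 39.0]), (0.71, [231.0, 206.0, 38.0, 34.0]), (0.58, [185.0, 203.0, 35.0, 31.0])]
socket [(0.73, [356.0, 196.0, 32.0, 26.0])]
write_key [(0.59, [396.0, 212.0, 5.0, 9.0])]
capped_a [(0.88, [284.0, 221.0, 35.0, 33.0]), (0.8, [259.0, 167.0, 36.0, 33.0])]
call_point [(0.75, [476.0, 222.0, 35.0, 31.0])]
spare_base [(0.72, [343.0, 128.0, 27.0, 29.0])]
scanner [(0.84, [458.0, 168.0, 56.0, 19.0])]
head_light [(0.73, [242.0, 276.0, 32.0, 34.0]), (0.62, [184.0, 203.0, 35.0, 39.0]), (0.57, [232.0, 205.0, 34.0, 32.0]), (0.48, [259.0, 170.0, 35.0, 37.0]), (0.29, [354.0, 196.0, 33.0, 35.0])]
top {'vfov': 55.51491740529899, 'cx': 321.0540310450234, 'cy': 200.9808931475375, 'k1': -0.07577244835739047, 'origin': array([0.42914922, 0.02365676, 1.24113406]), 'rotation': array([ 0.03672036, -0.01696405, -0.70375803,  0.70928729])}
scene {'vfov': 52.84121484846484, 'cx': 306.7141652285244, 'cy': 199.67107492582159, 'k1': -0.04165015221992794, 'origin': array([ 1.45652702, -0.15860665,  0.80688064]), 'rotation': array([0.34719267, 0.27782492, 0.56331891, 0.69637803])}
wrist {'vfov': 69.41804778723899, 'cx': 319.29981971661397, 'cy': 199.93486250032282, 'k1': 0.004068117163267363, 'mount': array([[ 7.83970436e-05,  9.45040852e-01,  3.26952263e-01,
         8.57273677e-02],
       [ 9.99999980e-01, -1.35104912e-04,  1.50733377e-04,
         3.53353820e-04],
       [ 1.86622056e-04,  3.26952245e-01, -9.45040843e-01,
        -1.59783321e-01],
       [ 0.00000000e+00,  0.00000000e+00,  0.00000000e+00,
         1.00000000e+00]])}
```

View pics/top.png

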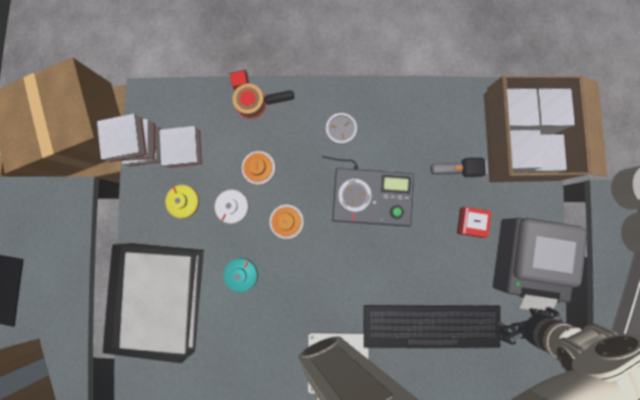

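View pics/scene.png

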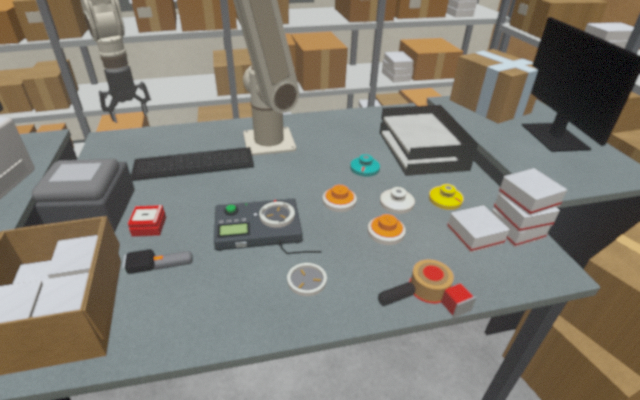

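The things that could be taken for the bare head, by top-picture pixel:
- turquoise (240,274), the network's first choice: a look-alike
- yellow (182,201): a look-alike
- orange-capped (286,221) and (259,167)
- spare base (343,128)
- white with a red light (231,206): fits the description, so this is my choice

The programmer's socket is at (355,195) and the key at (397,212).

```bash
sed -i "s/    c\['rotation'\]=np.array(c\['rotation'\])/    c['rotation']=R.from_quat(c['rotation']).as_matrix() if np.size(c['rotation'])==4 else c['rotation']/" h.py
python3 - <<'E'
from h import *
c=cam('top')
for n,u,v,z in [('head',231,206,.03),('socket',355,195,.055),('key',397,212,.06),('light',224,217,.024),('capA',286,221,.03),('capB',259,167,.03)]:
    print(n,at_z(c,u,v,z).round(3))
o=bot.get_obs();print(o['eef_pos'],o['tool_rot'],R.from_quat(o['tool_rot']).as_matrix().round(3),o['clock'],bot.tip_extent,o['grip_width'])
s=cam('scene');print(proj(s,at_z(c,231,206,.03)),proj(s,at_z(c,355,195,.055)))
a=bot.camera('top')[150:260,150:260];save(cv2.resize(a,None,fx=5,fy=5,interpolation=2),'crop1')
E
```

```text
head [0.503 0.349 0.03 ]
socket [ 0.539 -0.049  0.055]
key [ 0.486 -0.179  0.06 ]
light [0.467 0.372 0.024]
capA [0.456 0.169 0.03 ]
capB [0.63 0.26 0.03]
[ 0.19828291 -0.45897238  0.21306467] [ 9.79285400e-01  2.02484821e-01 -6.34548638e-06 -5.11437534e-05] [[ 0.918  0.397 -0.   ]
 [ 0.397 -0.918  0.   ]
 [ 0.    -0.    -1.   ]] 0.5 0.011 0.08542832614083132
[396.89864189 197.07907378] [276.37234107 214.00845551]
```

View pics/crop1.png

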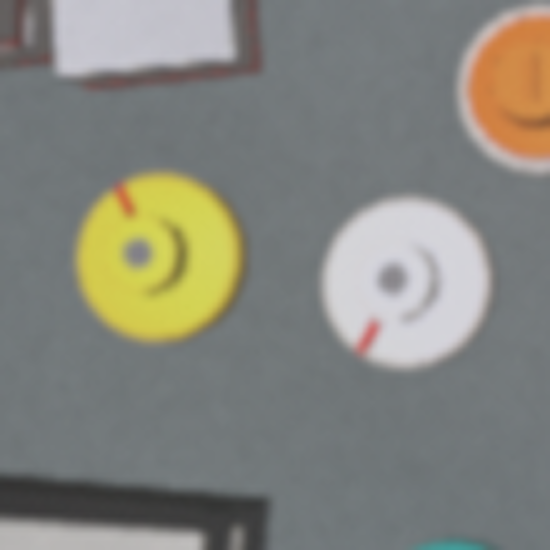

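The crop shows the bare white head with its red light pointing lower left; the yellow look-alike is beside it. On the programmer, the red bar is below the socket and the white dot to its right. Next, a look from over the programmer.

Emit:
{"fn": "drive_tool", "kwargs": {
  "rows": [
    {"dx": 8.9, "dy": -4, "wz": 4},
    {"dx": 8.9, "dy": -4, "wz": 4},
    {"dx": 8.9, "dy": -4, "wz": 4},
    {"dx": 8.9, "dy": -4, "wz": 4},
    {"dx": 8.9, "dy": -4, "wz": 4},
    {"dx": 8.9, "dy": -4, "wz": 4},
    {"dx": 8.9, "dy": -4, "wz": 4},
    {"dx": 8.9, "dy": -4, "wz": 4},
    {"dx": 8.9, "dy": -4, "wz": 4},
    {"dx": 8.9, "dy": -4, "wz": 4},
    {"dx": 8.9, "dy": -4, "wz": 4},
    {"dx": 8.9, "dy": -4, "wz": 4},
    {"dx": 8.9, "dy": -4, "wz": 4},
    {"dx": 8.9, "dy": -4, "wz": 4}
  ]
}}

```text
invalid input at $.rows[0]: expected keys dx, dy, dz, wx, wy, wz, hand
```

```bash
python3 - <<'E'
from h import *
o=bot.get_obs();c=cam('wrist');a=bot.camera('wrist');save(a,'w1')
np.savez('c1.npz',origin=c['origin'],rotation=c['rotation'])
for t in ['socket','write_key']:
    print(t,[(round(d['score'],2),np.round(d['extent'],1).tolist(),at_z(c,*d['extent'][:2],.059 if t=='socket' else .061).round(4)) for d in bot.look_for('wrist',t)])
Rm=R.from_quat(o['tool_rot']).as_matrix()
print(o['clock'],o['eef_pos'],np.round(o['joint_pos'],3),Rm[:,0].round(3),np.degrees(np.arctan2(Rm[1,0],Rm[0,0])),c['origin'])
E
```

```text
socket []
write_key []
0.55 [ 0.19830503 -0.45899643  0.21311465] [-1.163  0.241  0.005  1.335  0.     1.571] [0.918 0.397 0.   ] 23.365747595475852 [ 0.2771399  -0.42531989  0.37289876]
```

View pics/w1.png

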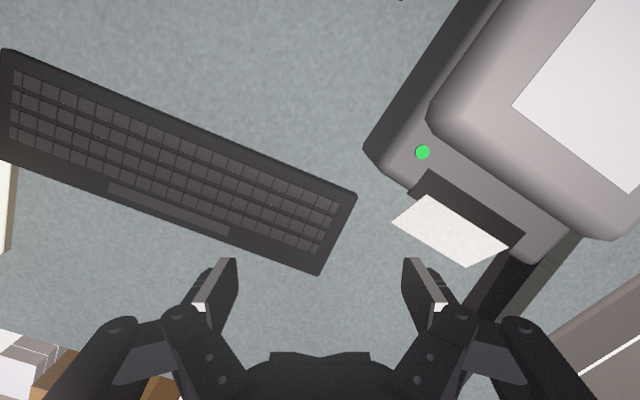

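The move was refused because every key is required. The picture only shows the keyboard at the start pose, with the fingers at the bottom.

Emit:
{"fn": "drive_tool", "kwargs": {
  "rows": [
    {"dx": 8, "dy": -4, "dz": 0, "wx": 0, "wy": 0, "wz": 4, "hand": 85},
    {"dx": 8, "dy": -4, "dz": 0, "wx": 0, "wy": 0, "wz": 4, "hand": 85},
    {"dx": 8, "dy": -4, "dz": 0, "wx": 0, "wy": 0, "wz": 4, "hand": 85},
    {"dx": 8, "dy": -4, "dz": 0, "wx": 0, "wy": 0, "wz": 4, "hand": 85},
    {"dx": 8, "dy": -4, "dz": 0, "wx": 0, "wy": 0, "wz": 4, "hand": 85},
    {"dx": 8, "dy": -4, "dz": 0, "wx": 0, "wy": 0, "wz": 4, "hand": 85},
    {"dx": 8, "dy": -4, "dz": 0, "wx": 0, "wy": 0, "wz": 4, "hand": 85},
    {"dx": 8, "dy": -4, "dz": 0, "wx": 0, "wy": 0, "wz": 4, "hand": 85},
    {"dx": 8, "dy": -4, "dz": 0, "wx": 0, "wy": 0, "wz": 4, "hand": 85},
    {"dx": 8, "dy": -4, "dz": 0, "wx": 0, "wy": 0, "wz": 4, "hand": 85},
    {"dx": 8, "dy": -4, "dz": 0, "wx": 0, "wy": 0, "wz": 4, "hand": 85},
    {"dx": 8, "dy": -4, "dz": 0, "wx": 0, "wy": 0, "wz": 4, "hand": 85},
    {"dx": 8, "dy": -4, "dz": 0, "wx": 0, "wy": 0, "wz": 4, "hand": 85}
  ]
}}

```text
clock: 2.0
eef_pos: [0.4852, -0.118, 0.2131]
tool_rot: [1.0, 0.028, -0.0, 0.0]
ft_force: [0.2, 0.9, -0.7]
grip_width: 0.085
grasp_force: 0.0
```

```bash
python3 - <<'E'
from h import *
o=bot.get_obs();c=cam('wrist');a=bot.camera('wrist');save(a,'w2')
np.savez('c2.npz',origin=c['origin'],rotation=c['rotation'])
for t in ['socket','write_key']:
    print(t,[(round(d['score'],2),np.round(d['extent'],1).tolist(),at_z(c,*d['extent'][:2],.059 if t=='socket' else .061).round(4)) for d in bot.look_for('wrist',t)])
Rm=R.from_quat(o['tool_rot']).as_matrix()
print(o['clock'],o['eef_pos'],np.round(o['joint_pos'],3),Rm[:,0].round(3),np.degrees(np.arctan2(Rm[1,0],Rm[0,0])),c['origin'])
E
```

```text
socket [(0.6, [262.9, 137.7, 113.0, 117.6], array([ 0.5293, -0.0549,  0.059 ]))]
write_key [(0.66, [374.6, 181.5, 28.4, 23.6], array([ 0.4883, -0.1796,  0.061 ]))]
2.0 [ 0.4852325  -0.11801708  0.21314193] [-0.238  0.24   0.004  1.335 -0.     2.847] [ 0.998  0.057 -0.001] 3.2390117360055655 [ 0.57093458 -0.11299874  0.3728823 ]
```

View pics/w2.png

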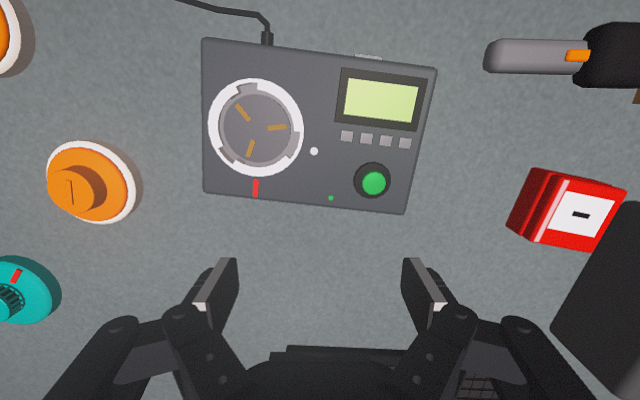

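The picture shows the ring centred near (256,127), the white dot at (314,151), the red bar at (255,188) and the key at (374,183). I'll fit these by colour.

```bash
python3 - <<'E'
from h import *
from scipy.optimize import least_squares
c=bot.get_calibration('wrist');z=np.load('c2.npz');c['origin']=z['origin'];c['rotation']=z['rotation']
a=cv2.imread('pics/w2.png')[:,:,::-1].astype(int);r,g,b=a[...,0],a[...,1],a[...,2]
def blob(m,box):
    x0,y0,x1,y1=box;ys,xs=np.nonzero(m[y0:y1,x0:x1]);return xs+x0,ys+y0
dx=blob((a.min(2)>170),(303,140,325,162));dot=at_z(c,dx[0].mean(),dx[1].mean(),.0455)
rx=blob((r>150)&(g<90)&(b<90),(240,170,270,205));bar=at_z(c,rx[0].mean(),rx[1].mean(),.0455)
gx=blob((g>110)&(r<90)&(b<130),(350,160,400,205));key=at_z(c,gx[0].mean(),gx[1].mean(),.061)
m=(a.min(2)>190).astype(np.uint8);m[:, :200]=0;m[:,310:]=0;m[:70]=0;m[182:]=0
cn=max(cv2.findContours(m,cv2.RETR_EXTERNAL,cv2.CHAIN_APPROX_NONE)[0],key=cv2.contourArea)
P=np.array([at_z(c,u,v,.059)[:2] for u,v in cv2.convexHull(cn)[:,0]])
s=least_squares(lambda q:np.hypot(*(P-q[:2]).T)-q[2],[.53,-.05,.051],loss='soft_l1',f_scale=.001)
S=s.x[:2];ang=lambda p:np.degrees(np.arctan2(*(p[:2]-S)[::-1]))
print('socket',s.x,np.abs(s.fun).max(),'dot',dot,ang(dot),np.hypot(*(dot[:2]-S)),'bar',bar,ang(bar),np.hypot(*(bar[:2]-S)),'key',key,np.hypot(*(key[:2]-S)),len(dx[0]),len(rx[0]),len(gx[0]))
E
```

```text
socket [ 0.53735245 -0.04734802  0.0504682 ] 0.00033230628918259897 dot [ 0.51640944 -0.10960594  0.0455    ] -108.59247798159213 0.06568604894800242 bar [ 0.46885924 -0.04301942  0.0455    ] 176.38385273407104 0.06862984586096463 key [ 0.48660127 -0.17857386  0.061     ] 0.14069791067935 51 98 434
```

Emit:
{"fn": "drive_tool", "kwargs": {
  "rows": [
    {"dx": 0.8, "dy": -8.1, "dz": 0, "wx": 0, "wy": 0, "wz": -17.4, "hand": 85},
    {"dx": 0.8, "dy": -8.1, "dz": 0, "wx": 0, "wy": 0, "wz": -17.4, "hand": 85},
    {"dx": 0.8, "dy": -8.1, "dz": 0, "wx": 0, "wy": 0, "wz": -17.4, "hand": 85},
    {"dx": 0.8, "dy": -8.1, "dz": 0, "wx": 0, "wy": 0, "wz": -17.4, "hand": 85},
    {"dx": 0.8, "dy": -8.1, "dz": 0, "wx": 0, "wy": 0, "wz": -17.4, "hand": 85},
    {"dx": 0.8, "dy": -8.1, "dz": 0, "wx": 0, "wy": 0, "wz": -17.4, "hand": 85},
    {"dx": 0.8, "dy": -8.1, "dz": 0, "wx": 0, "wy": 0, "wz": -17.4, "hand": 85},
    {"dx": 0.8, "dy": -8.1, "dz": 0, "wx": 0, "wy": 0, "wz": -17.4, "hand": 85},
    {"dx": 0.8, "dy": -8.1, "dz": 0, "wx": 0, "wy": 0, "wz": -17.4, "hand": 85},
    {"dx": 0.8, "dy": -8.1, "dz": 0, "wx": 0, "wy": 0, "wz": -17.4, "hand": 85},
    {"dx": 0.8, "dy": -8.1, "dz": 0, "wx": 0, "wy": 0, "wz": -17.4, "hand": 85},
    {"dx": 0.8, "dy": -8.1, "dz": 0, "wx": 0, "wy": 0, "wz": -17.4, "hand": 85},
    {"dx": 0.8, "dy": -8.1, "dz": 0, "wx": 0, "wy": 0, "wz": -17.4, "hand": 85},
    {"dx": 0.8, "dy": -8.1, "dz": 0, "wx": 0, "wy": 0, "wz": -17.4, "hand": 85}
  ]
}}

```text
clock: 3.55
eef_pos: [0.5026, 0.2891, 0.2133]
tool_rot: [0.706, 0.708, 0.0, 0.0]
ft_force: [0.0, -0.2, -0.3]
grip_width: 0.0851
grasp_force: 0.0
```

```bash
cat > head.py <<'E'
from h import *
from scipy.optimize import least_squares
def head(name,z0=0,zc=.052):
    o=bot.get_obs();c=cam('wrist');a8=bot.camera('wrist');save(a8,name);a=a8.astype(int)
    np.savez(name+'.npz',origin=c['origin'],rotation=c['rotation'])
    r,g,b=a[...,0],a[...,1],a[...,2]
    D=bot.outline_of('wrist','head')
    for d in D:
        u,v,w,h=d['extent']; reg=d['region']; red=reg&(r>140)&(g<90)&(b<90)
        ys,xs=np.nonzero(red); print(round(d['score'],2),np.round(d['extent']),'meancol',a[reg].mean(0).round(),len(xs))
        if a[reg].mean(0).min()<130 or not len(xs): continue
        m=reg.astype(np.uint8)
        cn=max(cv2.findContours(m,cv2.RETR_EXTERNAL,cv2.CHAIN_APPROX_NONE)[0],key=cv2.contourArea)
        P=np.array([at_z(c,p[0],p[1],z0+.018)[:2] for p in cv2.convexHull(cn)[:,0]])
        s=least_squares(lambda q:np.hypot(*(P-q[:2]).T)-q[2],[*P.mean(0),.055],loss='soft_l1',f_scale=.001)
        L=at_z(c,xs.mean(),ys.mean(),z0+.0245)[:2]; dv=L-s.x[:2]
        print('centre',s.x,'resid',np.abs(s.fun).mean(),'light px',xs.mean(),ys.mean(),L,'r',np.hypot(*dv),'ang',np.degrees(np.arctan2(dv[1],dv[0])))
    Rm=R.from_quat(o['tool_rot']).as_matrix()
    print(o['clock'],np.round(o['eef_pos'],4),np.round(o['joint_pos'],3),'yaw',np.degrees(np.arctan2(Rm[1,0],Rm[0,0])),np.round(o['ft_force'],1))
E
python3 -c "
from head import *
head('w3')"
```

```text
0.92 [317. 115.  91.  95.] meancol [216. 209. 210.] 98
centre [0.50108891 0.35304032 0.05447207] resid 0.0002865711986544866 light px 285.4591836734694 99.40816326530613 [0.46507231 0.37427731] r 0.04181154001992773 ang 149.47449973697258
0.61 [332.   7.  62.  14.] meancol [164. 144.  30.] 0
0.58 [139. 146.  97.  92.] meancol [ 41. 153. 148.] 96
3.55 [0.5026 0.2891 0.2133] [0.522 0.401 0.231 1.4   0.    2.089] yaw 90.2184466146513 [ 0.  -0.2 -0.3]
```

View pics/w3.png

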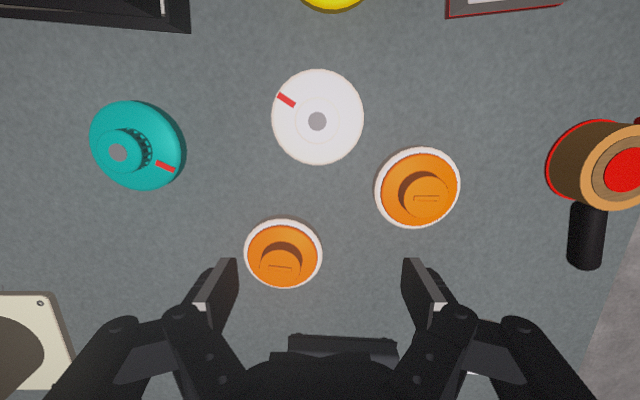

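The picture shows the bare white head at (317,115) with its light at (285,99), and the orange caps at (283,253) and (417,188). I'll cross-check its centre with the grey disc on top, at (317,121).

```bash
python3 - <<'E'
from h import *
c=bot.get_calibration('wrist');z=np.load('w3.npz');c['origin']=z['origin'];c['rotation']=z['rotation']
a=cv2.imread('pics/w3.png')[:,:,::-1].astype(int)
m=np.zeros((400,640),bool);m[105:138,300:335]=(a[105:138,300:335].mean(2)<185);ys,xs=np.nonzero(m)
D=at_z(c,xs.mean(),ys.mean(),.052)[:2];print(len(xs),xs.mean(),ys.mean(),D)
r,g,b=a[...,0],a[...,1],a[...,2];m=np.zeros((400,640),bool);m[75:125,265:305]=((r-g)>60)[75:125,265:305];ys,xs=np.nonzero(m)
P=np.array([at_z(c,u,v,.0235)[:2] for u,v in zip(xs,ys)]);L=P.mean(0)
w,V=np.linalg.eigh(np.cov(P.T));d=V[:,1];print(L,'bar dir',np.degrees(np.arctan2(d[1],d[0])),w**.5*12**.5)
for C in (D,np.array([.5011,.3530])): q=L-C;print(np.hypot(*q),np.degrees(np.arctan2(q[1],q[0])))
E
```

```text
274 316.76277372262774 120.89781021897811 [0.50099386 0.35257285]
[0.46521846 0.37426369] bar dir 147.53070328889714 [0.00713915 0.02205716]
0.041837438941704094 148.77132029316041
0.041708859106313854 149.34867792390733
```

Emit:
{"fn": "drive_tool", "kwargs": {
  "rows": [
    {"dx": 1.27, "dy": -0.03, "dz": 0, "wx": 0, "wy": 0, "wz": 0, "hand": 85},
    {"dx": 1.27, "dy": -0.03, "dz": 1, "wx": 0, "wy": 0, "wz": 0, "hand": 85},
    {"dx": 1.27, "dy": -0.03, "dz": 2, "wx": 0, "wy": 0, "wz": 0, "hand": 85},
    {"dx": 1.27, "dy": -0.03, "dz": 2.7, "wx": 0, "wy": 0, "wz": 0, "hand": 85},
    {"dx": 1.27, "dy": -0.03, "dz": 3.1, "wx": 0, "wy": 0, "wz": 0, "hand": 75},
    {"dx": 1.27, "dy": -0.03, "dz": 3.36, "wx": 0, "wy": 0, "wz": 0, "hand": 70},
    {"dx": 1.27, "dy": -0.03, "dz": 3.36, "wx": 0, "wy": 0, "wz": 0, "hand": 65},
    {"dx": 1.27, "dy": -0.03, "dz": 3.36, "wx": 0, "wy": 0, "wz": 0, "hand": 60},
    {"dx": 1.27, "dy": -0.03, "dz": 3.36, "wx": 0, "wy": 0, "wz": 0, "hand": 60}
  ]
}}

```text
clock: 4.55
eef_pos: [0.5019, 0.3542, 0.0472]
tool_rot: [0.705, 0.709, 0.002, 0.0]
ft_force: [-0.5, 0.6, 1.2]
grip_width: 0.06
grasp_force: 0.0
```

```bash
python3 -c "
from h import *
o=bot.get_obs();print(o['eef_pos'],o['ft_force'],o['grip_width'],bot.tip_extent)"
```

```text
[0.50185796 0.35421841 0.04718893] [-0.45394807  0.56735952  1.16157962] 0.06000559743358776 0.011
```

Emit:
{"fn": "drive_tool", "kwargs": {
  "rows": [
    {"dx": -0.02, "dy": -0.02, "dz": 0, "wx": 0, "wy": 0, "wz": 0, "hand": 60},
    {"dx": -0.02, "dy": -0.02, "dz": 0, "wx": 0, "wy": 0, "wz": 0, "hand": 40},
    {"dx": -0.02, "dy": -0.02, "dz": 0, "wx": 0, "wy": 0, "wz": 0, "hand": 40},
    {"dx": -0.02, "dy": -0.02, "dz": 0, "wx": 0, "wy": 0, "wz": 0, "hand": 40},
    {"dx": -0.02, "dy": -0.02, "dz": 0, "wx": 0, "wy": 0, "wz": 0, "hand": 40},
    {"dx": -0.02, "dy": -0.02, "dz": 0, "wx": 0, "wy": 0, "wz": 0, "hand": 40}
  ]
}}

```text
clock: 5.15
eef_pos: [0.4994, 0.3524, 0.0451]
tool_rot: [0.705, 0.709, -0.0, -0.0]
ft_force: [1.2, 0.3, -0.1]
grip_width: 0.04
grasp_force: 0.0
```

```bash
python3 -c "
from head import *
head('w4')"
```

```text
0.82 [ 55. 260. 110. 139.] meancol [ 26. 127. 123.] 244
0.66 [321. 218. 154. 147.] meancol [211. 203. 204.] 315
centre [0.50119219 0.35330373 0.05531989] resid 0.0004886084398994856 light px 265.6857142857143 200.55238095238096 [0.4651987  0.37392603] r 0.041482656523831006 ang 150.1896515229785
0.6 [352.  28. 164.  53.] meancol [209. 196.  12.] 0
5.15 [0.4994 0.3524 0.0451] [0.614 0.573 0.054 1.052 0.    2.179] yaw 90.36476264444262 [ 1.2  0.3 -0.1]
```

View pics/w4.png

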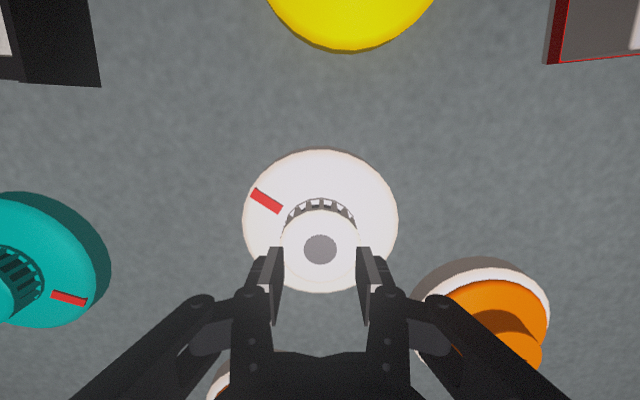

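The fingers closed to 40 mm without touching. From the picture the pad tips are still above the chamber, about 20 mm behind the TCP. I'll reopen to 62 mm and lower in small steps, watching the force.

Emit:
{"fn": "drive_tool", "kwargs": {
  "rows": [
    {"dx": 0.01, "dy": 0.03, "dz": 0, "wx": 0, "wy": 0, "wz": 0, "hand": 62},
    {"dx": 0.01, "dy": 0.03, "dz": 0, "wx": 0, "wy": 0, "wz": 0, "hand": 62},
    {"dx": 0.01, "dy": 0.03, "dz": 0, "wx": 0, "wy": 0, "wz": 0, "hand": 62},
    {"dx": 0.01, "dy": 0.03, "dz": 0.1, "wx": 0, "wy": 0, "wz": 0, "hand": 62},
    {"dx": 0.01, "dy": 0.03, "dz": 0.2, "wx": 0, "wy": 0, "wz": 0, "hand": 62},
    {"dx": 0.01, "dy": 0.03, "dz": 0.2, "wx": 0, "wy": 0, "wz": 0, "hand": 62}
  ]
}}

```text
clock: 5.85
eef_pos: [0.5001, 0.3523, 0.0338]
tool_rot: [0.705, 0.709, -0.001, -0.0]
ft_force: [0.4, -0.3, -0.2]
grip_width: 0.0617
grasp_force: 0.0
```

Emit:
{"fn": "drive_tool", "kwargs": {
  "rows": [
    {"dx": 0, "dy": 0, "dz": 0.05, "wx": 0, "wy": 0, "wz": 0, "hand": 62},
    {"dx": 0, "dy": 0, "dz": 0.1, "wx": 0, "wy": 0, "wz": 0, "hand": 62},
    {"dx": 0, "dy": 0, "dz": 0.1, "wx": 0, "wy": 0, "wz": 0, "hand": 62}
  ]
}}

```text
clock: 6.15
eef_pos: [0.5007, 0.3527, 0.0297]
tool_rot: [0.705, 0.709, -0.0, -0.0]
ft_force: [-0.4, -0.4, -1.2]
grip_width: 0.0619
grasp_force: 0.0
```

Emit:
{"fn": "drive_tool", "kwargs": {
  "rows": [
    {"dx": 0, "dy": 0, "dz": 0.06, "wx": 0, "wy": 0, "wz": 0, "hand": 62},
    {"dx": 0, "dy": 0, "dz": 0.12, "wx": 0, "wy": 0, "wz": 0, "hand": 62},
    {"dx": 0, "dy": 0, "dz": 0.12, "wx": 0, "wy": 0, "wz": 0, "hand": 62}
  ]
}}

```text
clock: 6.45
eef_pos: [0.5006, 0.3526, 0.0235]
tool_rot: [0.705, 0.709, -0.001, -0.0]
ft_force: [1.1, -0.4, 0.0]
grip_width: 0.0621
grasp_force: 0.0
```

```bash
python3 -c "
from head import *
head('w5')"
```

```text
0.98 [320. 230. 173. 163.] meancol [206. 198. 199.] 396
centre [0.50144764 0.35305258 0.05569638] resid 0.0007565342011500145 light px 257.260101010101 213.09343434343435 [0.46512927 0.37381133] r 0.04183240161758302 ang 150.24871441019977
0.72 [351.  26. 168.  50.] meancol [200. 185.  13.] 0
0.61 [ 45. 277.  86. 150.] meancol [ 27. 123. 119.] 296
6.45 [0.5006 0.3526 0.0235] [ 0.614  0.597  0.035  1.009 -0.     2.178] yaw 90.36366122874088 [ 1.1 -0.4  0. ]
```

View pics/w5.png

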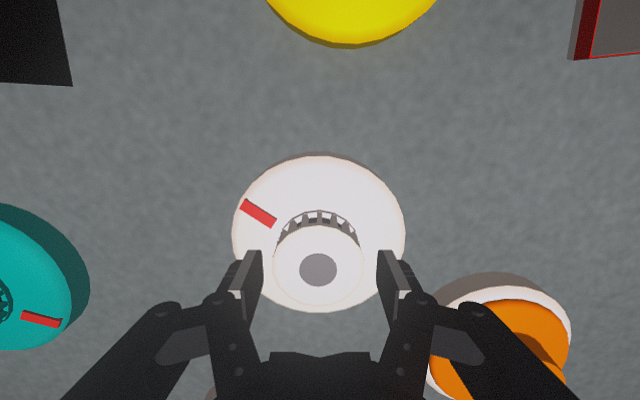

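In this picture the pad gap (263–377) is at nearly the same depth as the chamber top (273–363), so the tips are still near the top of the chamber. I'll go lower.

Emit:
{"fn": "drive_tool", "kwargs": {
  "rows": [
    {"dx": 0, "dy": 0.01, "dz": 0.08, "wx": 0, "wy": 0, "wz": 0, "hand": 62},
    {"dx": 0, "dy": 0.01, "dz": 0.16, "wx": 0, "wy": 0, "wz": 0, "hand": 62},
    {"dx": 0, "dy": 0.01, "dz": 0.16, "wx": 0, "wy": 0, "wz": 0, "hand": 62},
    {"dx": 0, "dy": 0.01, "dz": 0.16, "wx": 0, "wy": 0, "wz": 0, "hand": 62}
  ]
}}

```text
clock: 6.95
eef_pos: [0.5012, 0.3527, 0.0158]
tool_rot: [0.705, 0.709, -0.0, -0.0]
ft_force: [-0.5, 0.2, 0.5]
grip_width: 0.0617
grasp_force: 0.0
```

Emit:
{"fn": "drive_tool", "kwargs": {
  "rows": [
    {"dx": 0, "dy": 0, "dz": 0.06, "wx": 0, "wy": 0, "wz": 0, "hand": 62},
    {"dx": 0, "dy": 0, "dz": 0.1, "wx": 0, "wy": 0, "wz": 0, "hand": 62},
    {"dx": 0, "dy": 0, "dz": 0.1, "wx": 0, "wy": 0, "wz": 0, "hand": 62}
  ]
}}

```text
clock: 7.25
eef_pos: [0.5012, 0.3527, 0.0107]
tool_rot: [0.705, 0.709, -0.0, -0.0]
ft_force: [0.6, 0.2, -0.0]
grip_width: 0.062
grasp_force: 0.0
```

Emit:
{"fn": "drive_tool", "kwargs": {
  "rows": [
    {"dx": 0, "dy": 0, "dz": 0, "wx": 0, "wy": 0, "wz": 0, "hand": 44},
    {"dx": 0, "dy": 0, "dz": 0, "wx": 0, "wy": 0, "wz": 0, "hand": 44},
    {"dx": 0, "dy": 0, "dz": 0, "wx": 0, "wy": 0, "wz": 0, "hand": 44},
    {"dx": 0, "dy": 0, "dz": 0, "wx": 0, "wy": 0, "wz": 0, "hand": 44},
    {"dx": 0, "dy": 0, "dz": 0, "wx": 0, "wy": 0, "wz": 0, "hand": 44}
  ]
}}

```text
clock: 7.75
eef_pos: [0.5017, 0.3531, 0.0115]
tool_rot: [0.705, 0.709, 0.0, 0.0]
ft_force: [0.2, -0.5, 1.6]
grip_width: 0.0479
grasp_force: 62.5
```

Emit:
{"fn": "drive_tool", "kwargs": {
  "rows": [
    {"dx": 0, "dy": 0, "dz": -0.4, "wx": 0, "wy": 0, "wz": 0, "hand": 44},
    {"dx": 0, "dy": 0, "dz": -1.2, "wx": 0, "wy": 0, "wz": 0, "hand": 44},
    {"dx": 0, "dy": 0, "dz": -2, "wx": 0, "wy": 0, "wz": 0, "hand": 44},
    {"dx": 0, "dy": 0, "dz": -2.7, "wx": 0, "wy": 0, "wz": 0, "hand": 44},
    {"dx": -0.6, "dy": 0.05, "dz": -2.7, "wx": 0, "wy": 0, "wz": -1.5, "hand": 44},
    {"dx": -1.2, "dy": 0.1, "dz": -2.7, "wx": 0, "wy": 0, "wz": -3, "hand": 44},
    {"dx": -1.8, "dy": 0.15, "dz": -2.7, "wx": 0, "wy": 0, "wz": -4.5, "hand": 44},
    {"dx": -2.4, "dy": 0.2, "dz": -2.7, "wx": 0, "wy": 0, "wz": -6, "hand": 44},
    {"dx": -3, "dy": 0.25, "dz": -2.7, "wx": 0, "wy": 0, "wz": -7.5, "hand": 44},
    {"dx": -3.6, "dy": 0.3, "dz": -2.7, "wx": 0, "wy": 0, "wz": -9, "hand": 44},
    {"dx": -4.2, "dy": 0.35, "dz": -2.7, "wx": 0, "wy": 0, "wz": -10.5, "hand": 44},
    {"dx": -4.8, "dy": 0.4, "dz": -2.7, "wx": 0, "wy": 0, "wz": -12, "hand": 44},
    {"dx": -5.4, "dy": 0.45, "dz": -2.7, "wx": 0, "wy": 0, "wz": -13.5, "hand": 44},
    {"dx": -6, "dy": 0.5, "dz": -2.7, "wx": 0, "wy": 0, "wz": -15, "hand": 44},
    {"dx": -6.6, "dy": 0.55, "dz": -2.7, "wx": 0, "wy": 0, "wz": -16.5, "hand": 44},
    {"dx": -7.2, "dy": 0.6, "dz": -2.7, "wx": 0, "wy": 0, "wz": -18, "hand": 44},
    {"dx": -7.7, "dy": 0.64, "dz": -2.7, "wx": 0, "wy": 0, "wz": -19.5, "hand": 44},
    {"dx": -8, "dy": 0.66, "dz": -2.7, "wx": 0, "wy": 0, "wz": -20.4, "hand": 44},
    {"dx": -8, "dy": 0.66, "dz": -2.7, "wx": 0, "wy": 0, "wz": -20.4, "hand": 44},
    {"dx": -8, "dy": 0.66, "dz": -2.7, "wx": 0, "wy": 0, "wz": -20.4, "hand": 44}
  ]
}}

```text
clock: 9.75
eef_pos: [0.5365, -0.0468, 0.1455]
tool_rot: [-0.107, 0.994, 0.0, -0.001]
ft_force: [-0.1, 0.0, -0.4]
grip_width: 0.0479
grasp_force: 62.1
```

```bash
python3 -c "
from head import *
head('w6',z0=bot.get_obs()['eef_pos'][2]-.0115)"
```

```text
0.95 [319. 241. 183. 169.] meancol [214. 206. 207.] 457
centre [ 0.53801205 -0.04651042  0.05558863] resid 0.0007532057966679797 light px 254.6805251641138 221.52078774617067 [ 0.52490565 -0.08588898] r 0.04150239540747773 ang -108.40904097094233
9.75 [ 0.5365 -0.0468  0.1455] [-0.087  0.355 -0.016  1.201  0.    -0.301] yaw -167.76197771369024 [-0.1  0.  -0.4]
```

View pics/w6.png

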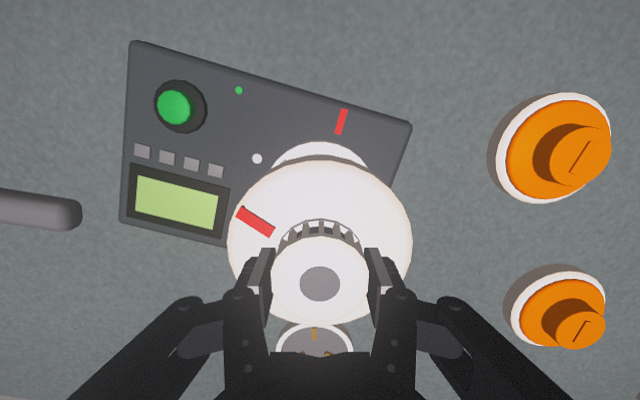

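The head is gripped upright and steady, with its light at (254,221). It measures -108.4°, against -108.6° for the start mark. Now lowering towards the plate.

Emit:
{"fn": "drive_tool", "kwargs": {
  "rows": [
    {"dx": 0, "dy": -0.01, "dz": 0.5, "wx": 0, "wy": 0, "wz": 0, "hand": 44},
    {"dx": 0, "dy": -0.01, "dz": 1, "wx": 0, "wy": 0, "wz": 0, "hand": 44},
    {"dx": 0, "dy": -0.01, "dz": 1.3, "wx": 0, "wy": 0, "wz": 0, "hand": 44},
    {"dx": 0, "dy": -0.01, "dz": 1.4, "wx": 0, "wy": 0, "wz": 0, "hand": 44},
    {"dx": 0, "dy": -0.01, "dz": 1.5, "wx": 0, "wy": 0, "wz": 0, "hand": 44},
    {"dx": 0, "dy": -0.01, "dz": 1.5, "wx": 0, "wy": 0, "wz": 0, "hand": 44},
    {"dx": 0, "dy": -0.01, "dz": 1.5, "wx": 0, "wy": 0, "wz": 0, "hand": 44}
  ]
}}

```text
clock: 10.55
eef_pos: [0.5378, -0.0472, 0.0719]
tool_rot: [-0.108, 0.994, -0.0, 0.001]
ft_force: [0.5, -0.4, -0.4]
grip_width: 0.0482
grasp_force: 62.1
```

Emit:
{"fn": "drive_tool", "kwargs": {
  "rows": [
    {"dx": 0, "dy": 0, "dz": 0.04, "wx": 0, "wy": 0, "wz": 0, "hand": 44},
    {"dx": 0, "dy": 0, "dz": 0.08, "wx": 0, "wy": 0, "wz": 0, "hand": 44},
    {"dx": 0, "dy": 0, "dz": 0.12, "wx": 0, "wy": 0, "wz": 0, "hand": 44},
    {"dx": 0, "dy": 0, "dz": 0.12, "wx": 0, "wy": 0, "wz": 0, "hand": 44},
    {"dx": 0, "dy": 0, "dz": 0.12, "wx": 0, "wy": 0, "wz": 0, "hand": 44}
  ]
}}

```text
clock: 11.05
eef_pos: [0.5376, -0.0475, 0.0657]
tool_rot: [-0.108, 0.994, -0.0, 0.001]
ft_force: [-0.8, -0.8, 3.7]
grip_width: 0.0481
grasp_force: 62.5
```

Emit:
{"fn": "drive_tool", "kwargs": {
  "rows": [
    {"dx": 0, "dy": 0, "dz": 0.05, "wx": 0, "wy": 0, "wz": 0, "hand": 44},
    {"dx": 0, "dy": 0, "dz": 0.1, "wx": 0, "wy": 0, "wz": 0, "hand": 44},
    {"dx": 0, "dy": 0, "dz": 0.15, "wx": 0, "wy": 0, "wz": 0, "hand": 44},
    {"dx": 0, "dy": 0, "dz": 0.15, "wx": 0, "wy": 0, "wz": 0, "hand": 44},
    {"dx": 0, "dy": 0, "dz": 0.15, "wx": 0, "wy": 0, "wz": 0, "hand": 44}
  ]
}}

```text
clock: 11.55
eef_pos: [0.5376, -0.0475, 0.0582]
tool_rot: [-0.108, 0.994, -0.0, 0.001]
ft_force: [-1.8, -0.8, 7.2]
grip_width: 0.0481
grasp_force: 62.7
```

Emit:
{"fn": "drive_tool", "kwargs": {
  "rows": [
    {"dx": 0, "dy": 0, "dz": 0, "wx": 0, "wy": 0, "wz": 1, "hand": 44},
    {"dx": 0, "dy": 0, "dz": 0, "wx": 0, "wy": 0, "wz": 2, "hand": 44},
    {"dx": 0, "dy": 0, "dz": 0, "wx": 0, "wy": 0, "wz": 3, "hand": 44},
    {"dx": 0, "dy": 0, "dz": 0, "wx": 0, "wy": 0, "wz": 4, "hand": 44},
    {"dx": 0, "dy": 0, "dz": 0, "wx": 0, "wy": 0, "wz": 5, "hand": 44},
    {"dx": 0, "dy": 0, "dz": 0, "wx": 0, "wy": 0, "wz": 6, "hand": 44},
    {"dx": 0, "dy": 0, "dz": 0, "wx": 0, "wy": 0, "wz": 6, "hand": 44}
  ]
}}

```text
clock: 12.25
eef_pos: [0.5377, -0.0471, 0.0583]
tool_rot: [0.154, 0.988, 0.0, 0.001]
ft_force: [-1.1, 0.6, 7.1]
grip_width: 0.0483
grasp_force: 63.0
```

```bash
python3 -c "
from head import *
o=bot.get_obs();print(o['ft_torque'],o['joint_pos'])
head('w7',z0=.0467)"
```

```text
[ 0.18180619  0.33884025 -0.0809193 ] [-8.77347211e-02  4.32932862e-01 -1.44964621e-01  9.91455308e-01
  6.23748447e-04  2.21379217e-01]
0.59 [320. 238. 186. 172.] meancol [219. 211. 212.] 456
centre [ 0.53930664 -0.0467888   0.0557964 ] resid 0.0007729065575300041 light px 254.52412280701753 221.35526315789474 [ 0.5081006  -0.07451336] r 0.0417428866957723 ang -138.38096105407328
12.25 [ 0.5377 -0.0471  0.0583] [-0.088  0.433 -0.145  0.991  0.001  0.221] yaw 162.2890680601705 [-1.1  0.6  7.1]
```

Emit:
{"fn": "drive_tool", "kwargs": {
  "rows": [
    {"dx": 0, "dy": 0, "dz": 0, "wx": 0, "wy": 0, "wz": 1, "hand": 44},
    {"dx": 0, "dy": 0, "dz": 0, "wx": 0, "wy": 0, "wz": 2, "hand": 44},
    {"dx": 0, "dy": 0, "dz": 0, "wx": 0, "wy": 0, "wz": 3, "hand": 44},
    {"dx": 0, "dy": 0, "dz": 0, "wx": 0, "wy": 0, "wz": 4, "hand": 44},
    {"dx": 0, "dy": 0, "dz": 0, "wx": 0, "wy": 0, "wz": 5, "hand": 44},
    {"dx": 0, "dy": 0, "dz": 0, "wx": 0, "wy": 0, "wz": 6, "hand": 44},
    {"dx": 0, "dy": 0, "dz": 0, "wx": 0, "wy": 0, "wz": 7, "hand": 44},
    {"dx": 0, "dy": 0, "dz": 0, "wx": 0, "wy": 0, "wz": 8, "hand": 44},
    {"dx": 0, "dy": 0, "dz": 0, "wx": 0, "wy": 0, "wz": 8.6, "hand": 44},
    {"dx": 0, "dy": 0, "dz": 0, "wx": 0, "wy": 0, "wz": 9.1, "hand": 44},
    {"dx": 0, "dy": 0, "dz": 0, "wx": 0, "wy": 0, "wz": 9.1, "hand": 44},
    {"dx": 0, "dy": 0, "dz": 0, "wx": 0, "wy": 0, "wz": 9.1, "hand": 44}
  ]
}}

```text
clock: 13.55
eef_pos: [0.5376, -0.0469, 0.0583]
tool_rot: [0.523, 0.852, 0.001, 0.0]
ft_force: [-1.2, 2.0, 7.2]
grip_width: 0.0481
grasp_force: 63.1
```

```bash
python3 -c "
from head import *
o=bot.get_obs();print(o['ft_torque'])
head('w8',z0=.0467)"
```

```text
[0.24079754 0.44765901 0.07912302]
0.95 [320. 238. 186. 172.] meancol [217. 209. 209.] 455
centre [ 0.53890603 -0.04663082  0.05577206] resid 0.0007445111515548491 light px 254.46593406593408 221.56263736263736 [ 0.49750598 -0.04418288] r 0.04147235952355101 ang 176.61610423206716
0.38 [222. 183.  36.  25.] meancol [217.  66.  63.] 334
13.55 [ 0.5376 -0.0469  0.0583] [-8.800e-02  4.330e-01 -1.450e-01  9.920e-01  1.000e-03  1.014e+00] yaw 116.90172807565025 [-1.2  2.   7.2]
```

The light measures 176.6°, against 176.4° for the lock mark. I'll let it rise into the catch and release.

Emit:
{"fn": "drive_tool", "kwargs": {
  "rows": [
    {"dx": 0, "dy": 0, "dz": -0.05, "wx": 0, "wy": 0, "wz": 0, "hand": 44},
    {"dx": 0, "dy": 0, "dz": -0.1, "wx": 0, "wy": 0, "wz": 0, "hand": 44},
    {"dx": 0, "dy": 0, "dz": -0.1, "wx": 0, "wy": 0, "wz": 0, "hand": 44},
    {"dx": 0, "dy": 0, "dz": -0.1, "wx": 0, "wy": 0, "wz": 0, "hand": 65},
    {"dx": 0, "dy": 0, "dz": -0.1, "wx": 0, "wy": 0, "wz": 0, "hand": 65},
    {"dx": 0, "dy": 0, "dz": -0.1, "wx": 0, "wy": 0, "wz": 0, "hand": 65},
    {"dx": 0, "dy": 0, "dz": -0.5, "wx": 0, "wy": 0, "wz": 0, "hand": 65},
    {"dx": 0, "dy": 0, "dz": -1, "wx": 0, "wy": 0, "wz": 0, "hand": 65},
    {"dx": 0, "dy": 0, "dz": -2, "wx": 0, "wy": 0, "wz": 0, "hand": 65},
    {"dx": 0, "dy": 0, "dz": -2, "wx": 0, "wy": 0, "wz": 0, "hand": 65},
    {"dx": 0, "dy": 0, "dz": -2, "wx": 0, "wy": 0, "wz": 0, "hand": 65}
  ]
}}

```text
clock: 14.75
eef_pos: [0.5381, -0.0477, 0.1588]
tool_rot: [0.524, 0.852, 0.001, 0.002]
ft_force: [-0.4, 0.6, -1.2]
grip_width: 0.065
grasp_force: 0.0
```

```bash
python3 -c "
from head import *
head('w9',z0=.052)"
```

```text
0.72 [320. 189. 120. 116.] meancol [226. 218. 220.] 165
centre [ 0.53888846 -0.04621264  0.05472673] resid 0.0005234222801440807 light px 276.96363636363634 175.66666666666666 [ 0.49692315 -0.04363034] r 0.042044683716695855 ang 176.47878893958722
14.75 [ 0.5381 -0.0477  0.1588] [-0.088  0.346  0.006  1.228 -0.     1.014] yaw 116.84845094542918 [-0.4  0.6 -1.2]
```

View pics/w9.png

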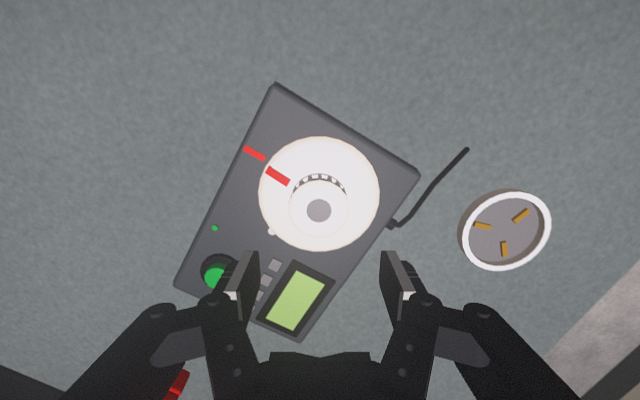

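The head sits with its light in line with the red bar (276,175 beside 254,153) after release. Next I'll shut the fingers and go over the key.

Emit:
{"fn": "drive_tool", "kwargs": {
  "rows": [
    {"dx": -0.6, "dy": -0.7, "dz": 0, "wx": 0, "wy": 0, "wz": 0, "hand": 0},
    {"dx": -1.2, "dy": -1.4, "dz": 0, "wx": 0, "wy": 0, "wz": 0, "hand": 0},
    {"dx": -1.87, "dy": -2.1, "dz": 0, "wx": 0, "wy": 0, "wz": 0, "hand": 0},
    {"dx": -1.87, "dy": -2.1, "dz": 0, "wx": 0, "wy": 0, "wz": 0, "hand": 0},
    {"dx": -1.87, "dy": -2.1, "dz": 0.5, "wx": 0, "wy": 0, "wz": 0, "hand": 0},
    {"dx": -1.87, "dy": -2.1, "dz": 1, "wx": 0, "wy": 0, "wz": 0, "hand": 0},
    {"dx": -1.87, "dy": -2.1, "dz": 1.5, "wx": 0, "wy": 0, "wz": 0, "hand": 0},
    {"dx": -1.87, "dy": -2.1, "dz": 1.6, "wx": 0, "wy": 0, "wz": 0, "hand": 0},
    {"dx": -1.87, "dy": -2.1, "dz": 1.6, "wx": 0, "wy": 0, "wz": 0, "hand": 0},
    {"dx": -1.87, "dy": -2.1, "dz": 1.6, "wx": 0, "wy": 0, "wz": 0, "hand": 0}
  ]
}}

```text
clock: 15.85
eef_pos: [0.4862, -0.1781, 0.0781]
tool_rot: [0.523, 0.852, 0.0, 0.0]
ft_force: [0.7, 0.6, -0.6]
grip_width: 0.0002
grasp_force: 0.0
```

```bash
python3 -c "
from h import *
o=bot.get_obs();c=cam('wrist');a=bot.camera('wrist');save(a[100:400,120:520],'w10')
print(o['ft_force'],'TCPpx',proj(c,o['eef_pos']),'keypx',proj(c,[.4866,-.1786,.061]))"
```

```text
[ 0.66964588  0.588489   -0.62516442] TCPpx [317.15292913 243.83227755] keypx [317.43857188 232.74138141]
```

View pics/w10.png

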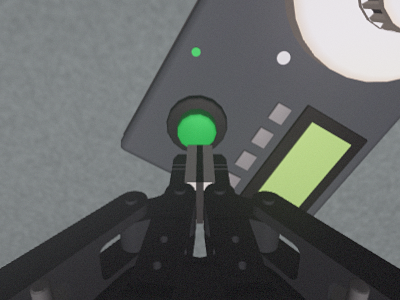

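The shut fingertips are above and in line with the green key, at (197,130) in the crop. Pressing down by feel.

Emit:
{"fn": "drive_tool", "kwargs": {
  "rows": [
    {"dx": 0, "dy": 0, "dz": 0.1, "wx": 0, "wy": 0, "wz": 0, "hand": 0},
    {"dx": 0, "dy": 0, "dz": 0.2, "wx": 0, "wy": 0, "wz": 0, "hand": 0},
    {"dx": 0, "dy": 0, "dz": 0.2, "wx": 0, "wy": 0, "wz": 0, "hand": 0},
    {"dx": 0, "dy": 0, "dz": 0.2, "wx": 0, "wy": 0, "wz": 0, "hand": 0}
  ]
}}

```text
clock: 16.3
eef_pos: [0.4855, -0.1782, 0.0676]
tool_rot: [0.524, 0.852, -0.0, -0.0]
ft_force: [0.4, 0.7, -0.4]
grip_width: 0.0001
grasp_force: 0.0
```

Emit:
{"fn": "drive_tool", "kwargs": {
  "rows": [
    {"dx": 0, "dy": 0, "dz": 0.1, "wx": 0, "wy": 0, "wz": 0, "hand": 0},
    {"dx": 0, "dy": 0, "dz": 0.16, "wx": 0, "wy": 0, "wz": 0, "hand": 0},
    {"dx": 0, "dy": 0, "dz": 0.16, "wx": 0, "wy": 0, "wz": 0, "hand": 0},
    {"dx": 0, "dy": 0, "dz": 0.16, "wx": 0, "wy": 0, "wz": 0, "hand": 0}
  ]
}}

```text
clock: 16.7
eef_pos: [0.4855, -0.1782, 0.0594]
tool_rot: [0.524, 0.852, -0.0, -0.0]
ft_force: [-0.5, 0.1, 0.7]
grip_width: 0.0
grasp_force: 0.0
```

Emit:
{"fn": "drive_tool", "kwargs": {
  "rows": [
    {"dx": 0, "dy": 0, "dz": 0.06, "wx": 0, "wy": 0, "wz": 0, "hand": 0},
    {"dx": 0, "dy": 0, "dz": 0.1, "wx": 0, "wy": 0, "wz": 0, "hand": 0},
    {"dx": 0, "dy": 0, "dz": 0.1, "wx": 0, "wy": 0, "wz": 0, "hand": 0}
  ]
}}

```text
clock: 17.0
eef_pos: [0.4854, -0.1781, 0.0542]
tool_rot: [0.524, 0.852, -0.0, -0.0]
ft_force: [-1.6, -0.6, 0.0]
grip_width: -0.0002
grasp_force: 0.0
```

Emit:
{"fn": "drive_tool", "kwargs": {
  "rows": [
    {"dx": 0, "dy": 0, "dz": 0.06, "wx": 0, "wy": 0, "wz": 0, "hand": 0},
    {"dx": 0, "dy": 0, "dz": 0.1, "wx": 0, "wy": 0, "wz": 0, "hand": 0},
    {"dx": 0, "dy": 0, "dz": 0.1, "wx": 0, "wy": 0, "wz": 0, "hand": 0}
  ]
}}

```text
clock: 17.3
eef_pos: [0.4854, -0.1781, 0.0492]
tool_rot: [0.523, 0.852, -0.0, -0.0]
ft_force: [-0.6, -0.0, 0.1]
grip_width: 0.0003
grasp_force: 0.0
```

Emit:
{"fn": "drive_tool", "kwargs": {
  "rows": [
    {"dx": 0, "dy": 0, "dz": 0.04, "wx": 0, "wy": 0, "wz": 0, "hand": 0},
    {"dx": 0, "dy": 0, "dz": 0.08, "wx": 0, "wy": 0, "wz": 0, "hand": 0},
    {"dx": 0, "dy": 0, "dz": 0.08, "wx": 0, "wy": 0, "wz": 0, "hand": 0}
  ]
}}

```text
clock: 17.6
eef_pos: [0.4854, -0.1782, 0.0453]
tool_rot: [0.524, 0.852, -0.0, -0.0]
ft_force: [-0.2, -0.1, 0.2]
grip_width: 0.0001
grasp_force: 0.0
```

Emit:
{"fn": "drive_tool", "kwargs": {
  "rows": [
    {"dx": 0, "dy": 0, "dz": 0.04, "wx": 0, "wy": 0, "wz": 0, "hand": 0},
    {"dx": 0, "dy": 0, "dz": 0.08, "wx": 0, "wy": 0, "wz": 0, "hand": 0},
    {"dx": 0, "dy": 0, "dz": 0.08, "wx": 0, "wy": 0, "wz": 0, "hand": 0}
  ]
}}

```text
clock: 17.9
eef_pos: [0.4859, -0.1783, 0.0416]
tool_rot: [0.524, 0.852, 0.0, 0.0]
ft_force: [-0.7, -0.1, 3.0]
grip_width: -0.0003
grasp_force: 1.0
```

Emit:
{"fn": "drive_tool", "kwargs": {
  "rows": [
    {"dx": 0, "dy": 0, "dz": 0.04, "wx": 0, "wy": 0, "wz": 0, "hand": 0},
    {"dx": 0, "dy": 0, "dz": 0.06, "wx": 0, "wy": 0, "wz": 0, "hand": 0},
    {"dx": 0, "dy": 0, "dz": 0.06, "wx": 0, "wy": 0, "wz": 0, "hand": 0}
  ]
}}

```text
clock: 18.2
eef_pos: [0.4859, -0.1783, 0.0388]
tool_rot: [0.524, 0.852, 0.0, 0.0]
ft_force: [-0.1, -0.2, 3.4]
grip_width: -0.0002
grasp_force: 1.8
```

Emit:
{"fn": "drive_tool", "kwargs": {
  "rows": [
    {"dx": 0, "dy": 0, "dz": 0.04, "wx": 0, "wy": 0, "wz": 0, "hand": 0},
    {"dx": 0, "dy": 0, "dz": 0.05, "wx": 0, "wy": 0, "wz": 0, "hand": 0},
    {"dx": 0, "dy": 0, "dz": 0.05, "wx": 0, "wy": 0, "wz": 0, "hand": 0}
  ]
}}

```text
clock: 18.5
eef_pos: [0.4859, -0.1784, 0.0368]
tool_rot: [0.524, 0.852, 0.0, 0.0]
ft_force: [-2.5, 1.0, 7.5]
grip_width: -0.0002
grasp_force: 4.0
```

Emit:
{"fn": "drive_tool", "kwargs": {
  "rows": [
    {"dx": 0, "dy": 0, "dz": 0.02, "wx": 0, "wy": 0, "wz": 0, "hand": 0},
    {"dx": 0, "dy": 0, "dz": 0.03, "wx": 0, "wy": 0, "wz": 0, "hand": 0},
    {"dx": 0, "dy": 0, "dz": 0.03, "wx": 0, "wy": 0, "wz": 0, "hand": 0}
  ]
}}

```text
clock: 18.8
eef_pos: [0.486, -0.1783, 0.0367]
tool_rot: [0.524, 0.852, 0.0, 0.001]
ft_force: [-4.5, 1.7, 16.8]
grip_width: -0.0004
grasp_force: 8.4
```

The key is at its hard stop. Lifting off.

Emit:
{"fn": "drive_tool", "kwargs": {
  "rows": [
    {"dx": 0, "dy": 0, "dz": -0.2, "wx": 0, "wy": 0, "wz": 0, "hand": 0},
    {"dx": 0, "dy": 0, "dz": -0.8, "wx": 0, "wy": 0, "wz": 0, "hand": 0},
    {"dx": 0, "dy": 0, "dz": -1.6, "wx": 0, "wy": 0, "wz": 0, "hand": 0},
    {"dx": 0, "dy": 0, "dz": -2.4, "wx": 0, "wy": 0, "wz": 0, "hand": 0},
    {"dx": -0.5, "dy": 0, "dz": -2.8, "wx": 0, "wy": 0, "wz": 0, "hand": 0},
    {"dx": -0.5, "dy": 0, "dz": -2.8, "wx": 0, "wy": 0, "wz": 0, "hand": 0},
    {"dx": -0.5, "dy": 0, "dz": -2.8, "wx": 0, "wy": 0, "wz": 0, "hand": 0}
  ]
}}

```text
clock: 19.5
eef_pos: [0.4968, -0.2006, 0.1741]
tool_rot: [0.524, 0.852, 0.0, -0.0]
ft_force: [0.4, 0.6, -0.3]
grip_width: -0.0
grasp_force: 0.0
```

```bash
python3 -c "
from head import *
head('w11',z0=.052)"
```

```text
0.86 [448.  62. 139. 124.] meancol [220. 212. 213.] 283
centre [ 0.53828718 -0.04763852  0.0556031 ] resid 0.0004994713839224954 light px 409.7420494699647 23.20141342756184 [ 0.49733262 -0.04304696] r 0.041211143048349164 ang 173.60307863963507
19.5 [ 0.4968 -0.2006  0.1741] [-0.384  0.331  0.026  1.266  0.     0.719] yaw 116.82507046576578 [ 0.4  0.6 -0.3]
```

```bash
python3 -c "
from workcell import bot
print(bot.job_done())"
```

```text
the job is handed in; nothing more can be done
None
```

I turned the bare head to the lock mark (light at 176.5°, mark at 176.4°) and it stayed there when released; I then pressed the green key to its stop, released it and handed the job in at about 19.5 s. I did not measure the head's final height or the key's return, and no verdict was returned.

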